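# Stack the hardware cases on the spring slide and hold them at the stock camera

## Task

Stack the medium hardware case squarely and centred on the large one that stands on the sled, then the small case the same way on the medium one. Then take the sled's bar handle, pull the sled out against its spring until its pointer stands opposite the index tongue of the stock camera, with the column still square, and finish while holding it there: keep hold of the handle, because the spring draws the sled back. Leave the glue bottle, tape measure and screwdriver alone.

Things in the scene. Friction and masses are not known exactly. Their poses are not given: they have to be found in the camera images.
- track: Fixed dark steel slide base, 300 x 100 mm, 10 mm thick, with two aluminium rails (to 18 mm high) along its own x. Origin on the bench, under the middle of the sled's tray when the sled is home (in). The sled pulls out along the track's own -x. A 70 mm wide spring housing, 52 mm high, stands 83 to 105 mm from the origin along +x (behind the column).
- sled: Aluminium sled on the track, same axes. Origin at bench level under the middle of its tray: 140 (x) x 92 mm (y), flat rubber top 26 mm above the origin. A 50 mm wide arm runs in -x to the handle. It starts home, origin on the track's origin, and pulls out up to 150 mm along -x; the spring draws it home with 4 N plus 0.9 N per 10 mm; nothing latches it.
- bar (a point): Middle of the sled's steel bar handle: a 12 mm thick round bar, 90 mm above the bench, lying along the sled's y between two 12 mm posts 86 mm apart (centres), 160 mm in -x from the tray's middle. 58 mm of free space below the bar, open from above. Turns and moves with the sled.
- pointer (a point): Tip of the sled's pointer: a 6 mm wide steel finger sticking out 20 mm from the middle of the tray's -y side, 26 mm above the bench. Moves with the sled.
- camera: Fixed stock camera: a black camera, 122 mm high overall, on a steel post and a 70 x 60 mm foot, beside the track on its -y side (150 mm from the track's centre line). Same axes as the track; origin under the middle of the foot, on the index line. It looks along its +y. Its place along the track differs each time.
- index (a point): Tip of the camera's index tongue: a 12 mm wide flat steel strip 26 mm above the bench that points along +y from the camera foot to the track. At the mark, the sled's pointer stands opposite it (same place along the track's x), with about 4 mm between the tips. At the start the mark is 70 to 110 mm in the track's -x from the pointer.
- large_case: Large closed grey plastic hardware case, 124 (its x) x 66 (y) x 36 mm high, 0.32 kg, flat top, standing on the sled's tray about in its middle, its x about along the sled's x. Origin at the centre of its underside.
- medium_case: Medium closed grey plastic hardware case, 104 (x) x 54 (y) x 30 mm high, about 0.22 kg, flat top, loose on the bench. Origin at the centre of its underside.
- small_case: Small closed grey plastic hardware case, 86 (x) x 44 (y) x 26 mm high, about 0.15 kg, loose on the bench. Origin at the centre of its underside.
- glue: Bystander: white glue bottle, 54 mm across, 150 mm high. Origin at the centre of its underside.
- tape: Bystander: yellow tape measure, 66 x 32 x 60 mm high. Origin at the centre of its underside.
- screwdriver: Bystander: screwdriver lying on the bench along its own x, about 160 mm long. Origin near its middle, at bench level.
Things that resemble listed ones, but are neither listed nor needed, are in the scene too. What is shaped like the medium_case but green is not meant. Leave any red look-alike of the small_case alone.

How it is judged:
By the outcome, as a careful person would: the job done as asked, in the order asked, and still so for the second after the job is handed in, while the arm keeps its last pose, push and grip.
It also fails if it takes over 72 s, if anything falls off the work surface, if the arm or the gripper's body presses on something with over 40 N, if the wrist force passes 120 N, or if a joint passes its speed limit or range.

## Robot

A 6-joint arm with a two-finger parallel gripper is mounted at the origin on the work surface. World frame = base frame: x ahead of the robot, y to its left, z up, the work surface at z = 0. Lengths are in m, angles in degrees, forces in N, time in s.
With the tool pointing down it reaches from about 0.375 to 0.9 m from the base axis. Payload 3.1 kg.
Tool frame: the origin (TCP) lies midway between the tips of the shut fingers; the grasp point (between the pads) lies 19 mm behind it; z points along the fingers, y is the line along which they close (so a half turn about z gives the same grasp; the last joint's range is limited). The gripper opens to 87 mm and grips with 3 to 60 N. Pads are 19 mm wide; open, the fingers measure 117 mm over their backs; the gripper's body (75 mm by 190 mm) begins 51 mm behind the grasp point.
Start: joints at [-84.826, 30.224, 82.088, -0, 67.689, -10.227], TCP at [0.166, -0.603, 0.223] pointing down, gripper open.
Joint ranges: [-176.69, 176.69], [-43.24, 126.21], [12.49, 139.97], [-82, 262], [0, 151.66], [-163.58, 163.58]. Speed limits (degrees/s): [159.86, 159.86, 180, 180, 180, 180].

## Interface

Orientations are given as a 3x3 rotation matrix whose columns are the frame's x, y, z axes.
In Python, from rig import read_state, capture, camera_info, hand_in gives the robot as it stands.
- The arm moves only by the tool drive_tool, never from a script. Its argument "motion" is a list of rows, each a list of 2 entries, a list of its own where there are three numbers: the shift along the tool's x, y, z in mm, then the turn, a rotation vector about the tool's x, y, z in rad. A call has 1 to 5 rows; each row shifts and turns the commanded pose from where the row before left it, along the tool's axes as they then stand; what a row does not reach is not made up. A row lasts 1/10 s, in which the tool goes at most 50 mm and 8.59 degrees, less where a joint would pass 70% of its speed; a pose out of reach is approached as far as the arm can. A call is refused whole if a number of a shift passes 50 or a number of a turn 0.15, either way. A call with a gripper value outside its range is refused whole. "gripper" is the opening, from 0 (shut) to 1 (fully open), set as the call begins (left out, the last holds). The fingers move at their own pace and stop on an object; the grip force is fixed at half the most. Time passes only in rows, so rows that do not move let the fingers close. It gives the time, the measured TCP pose, the force, the opening and the grip force at its end, in the units of the state.
- read_state(): the state, without advancing time (a new reading comes with each control period).
- capture(name): name is "scene" or "top" or "wrist"; returns the picture (384x512x3 uint8, red, green, blue); there is no depth.
- camera_info(name): a dict with "fovy" (degrees; the focal length in pixels is half the picture's height over the tangent of half this angle, whatever the lens; pixels are square), "cx", "cy" (the principal point, pixels), "k1" (the pictures are not rectified: a ray, as slopes to the right and down, at radius r is drawn at 1 + k1 r^2 times it, then the intrinsics apply), "xyz" and "orientation" of the camera in the world; the wrist camera has in their place "T_tool_cam" (4x4, takes a point from camera to tool coordinates, whose origin is the TCP and whose axes are the flange's). Camera axes: x right, y down, z forward; pixel columns grow to the right and rows downward; lengths in m; the calibration is good to about 2 mm. A picture is of the moment at which its call begins: read the wrist's pose just before it. camera_info takes no time and is no camera call.
- hand_in(): hands the job in; it is judged then, once.
The state is a dict: "time_s": time; "joint_positions": joint angles; "qvel": joint speeds; "tau": joint torques, N m; "position": TCP position; "tcp_rot": TCP orientation; "force": force on the tool from outside, world axes, zero at the start; "moment": the same for the moment, N m; "opening": opening from 0.0 (shut) to 1.0 (fully open); "grasp_force": force on a finger pad.
Only numpy, scipy, OpenCV 4.12 (cv2) and the standard library are available. Lean on these libraries where they do the work, as an engineer would, in place of code of your own. Each camera call takes 0.05 s, during which the arm holds its last target. There are 200 camera calls.

## Working session

There is one attempt and no reset: what is moved stays moved. The work goes in short steps, Python scripts to look and compute and a tool call to move; the robot and the scene stay as the last step left them, time stands still between calls to the robot, and variables do not carry over. Pictures are saved under pics/ and viewed, at most 10 in all, crops included, and the job is handed in when it is done.

Besides the shell and the picture viewer there is one more tool, called after "Emit:" as a command line: name --argument value ..., lists and objects as JSON in quotes. drive_tool: Moves the arm, as the interface text tells. Its arguments: {"type":"object","properties":{"motion":{"type":"array","items":{"type":"array"}},"gripper":{"type":"number"}},"required":["motion"]}

```bash
ls; mkdir -p pics; python3 - <<'E'
from rig import *
import cv2,numpy as np
for n in("scene","top"):
    im=capture(n);cv2.imwrite(f"pics/{n}0.png",im[:,:,::-1])
    print(n,camera_info(n))
print(camera_info("wrist"))
a=cv2.imread("pics/scene0.png");b=cv2.imread("pics/top0.png")
s=read_state();print(s["tcp_rot"],s["position"])
E
```

```text
pics
scene {'fovy': 57.75682432066088, 'cx': 259.43677326019133, 'cy': 198.88607886688192, 'k1': -0.0872754393249188, 'xyz': array([ 1.13016443, -0.59525823,  0.85228556]), 'orientation': array([[ 0.7172406 ,  0.4894513 , -0.49598724],
       [ 0.69675548, -0.49364245,  0.52043149],
       [ 0.00988551, -0.71885642, -0.69508828]])}
top {'fovy': 55.54146802577471, 'cx': 251.43245682723338, 'cy': 192.75619620868625, 'k1': -0.012040065867138582, 'xyz': array([ 0.49200865, -0.00400722,  1.18519871]), 'orientation': array([[-0.02564289, -0.99834521,  0.05147122],
       [-0.99965564,  0.02589545,  0.00424581],
       [-0.00557166, -0.05134462, -0.99866545]])}
{'fovy': 58.34795060470686, 'cx': 260.9851508050275, 'cy': 192.71645153082832, 'k1': -0.1023973578887505, 'T_tool_cam': array([[-4.64244324e-04, -9.55335035e-01, -2.95524542e-01,
         8.00448357e-02],
       [ 9.99999878e-01, -3.93792300e-04, -2.97913284e-04,
        -7.26174709e-04],
       [ 1.68231709e-04, -2.95524644e-01,  9.55335102e-01,
        -1.62977626e-01],
       [ 0.00000000e+00,  0.00000000e+00,  0.00000000e+00,
         1.00000000e+00]])}
[[ 9.64076822e-01  2.65623479e-01 -2.18536121e-04]
 [ 2.65623393e-01 -9.64074909e-01  1.94472814e-03]
 [ 3.05880263e-04 -1.93291563e-03 -9.99998085e-01]] [ 0.16594657 -0.60188555  0.22167257]
```

View pics/scene0.png

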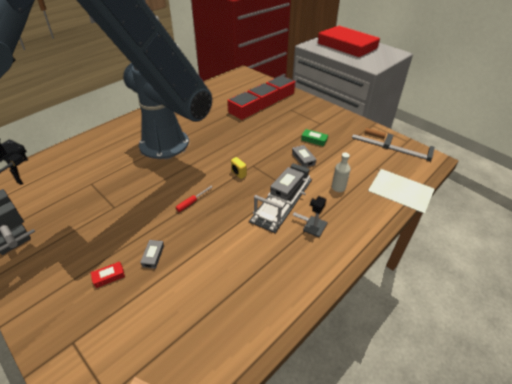

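View pics/top0.png

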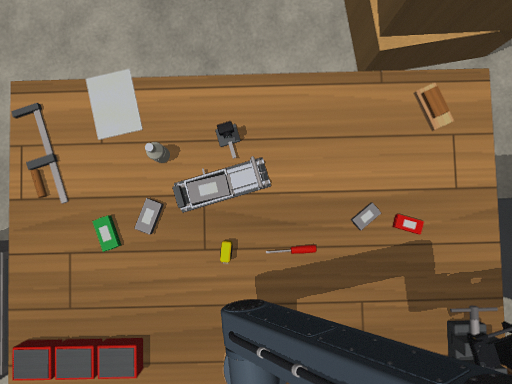

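The top view shows the medium case (grey, 149,216), its green look-alike (106,233), the small case (grey, 366,216) and its red look-alike (408,224). The sled and large case are at (208,188), with the handle at its right end (263,173). The stock camera is at (228,133) with its tongue tip at (235,155). I choose the two grey cases and will check them in a close crop.

```bash
cat > h.py <<'E'
from rig import *
import cv2,numpy as np
def cam(name,s=None):
    c=camera_info(name)
    if name=="wrist":
        T=np.eye(4);T[:3,:3]=s["tcp_rot"];T[:3,3]=s["position"];T=T@c["T_tool_cam"]
        return c,T[:3,:3],T[:3,3]
    return c,np.array(c["orientation"]),np.array(c["xyz"])
def K(c):
    f=192/np.tan(np.radians(c["fovy"]/2));return np.array([[f,0,c["cx"]],[0,f,c["cy"]],[0,0,1.]])
def pix2pt(name,px,z,s=None):
    c,R,p=cam(name,s);px=np.array(px,float).reshape(-1,1,2)
    u=cv2.undistortPoints(px,K(c),np.array([c["k1"],0,0,0,0.]),None,None,None)[:,0] if 0 else cv2.undistortPointsIter(px,K(c),np.array([c["k1"],0,0,0.]),None,None,(3,50,1e-10))[:,0]
    d=np.c_[u,np.ones(len(u))]@R.T
    return p+d*((np.asarray(z)-p[2])/d[:,2])[:,None]
def pt2pix(name,P,s=None):
    c,R,p=cam(name,s);P=np.array(P,float).reshape(-1,3)
    q=(P-p)@R
    return cv2.projectPoints(q,np.zeros(3),np.zeros(3),K(c),np.array([c["k1"],0,0,0.]))[0][:,0]
E
python3 - <<'E'
from h import *
im=cv2.imread("pics/top0.png")
def show(n,z,px): print(n,pix2pt("top",px,z).round(4).tolist())
hsv=cv2.cvtColor(im,cv2.COLOR_BGR2HSV)
m=((hsv[:,:,1]<60)).astype(np.uint8)*255
for n,(u,v),z in(("med",(149,216),.03),("small",(366,216),.026)):
    w=np.zeros_like(m);w[v-28:v+28,u-28:u+28]=m[v-28:v+28,u-28:u+28]
    cs,_=cv2.findContours(w,0,1);c=max(cs,key=cv2.contourArea)
    P=pix2pt("top",c.reshape(-1,2),z)[:,:2]*1000
    r=cv2.minAreaRect(P.astype(np.float32));print(n,r)
show("glue",.1,(154,152));show("tape",.06,(226,252));show("large",.062,(208,189))
show("bar",.09,[(256,161),(268,185)]);show("track",.01,[(178,211),(174,183)]);show("tongue",.026,(235,156));show("pointer",.026,(206,171));show("cambody",.12,(227,129))
a=cv2.resize(im[110:270,80:290],None,fx=3.6,fy=3.6,interpolation=2)
b=cv2.resize(im[190:250,330:430],None,fx=3.6,fy=3.6,interpolation=2)
a[-216:,-360:]=b
cv2.imwrite("pics/c0.png",a)
E
```

```text
med ((485.75665283203125, 328.9169921875), (59.346160888671875, 104.29794311523438), 67.3864974975586)
small ((469.122314453125, -359.5102844238281), (45.51747131347656, 88.32304382324219), 37.92624282836914)
glue [[0.6781, 0.2902, 0.1]]
tape [[0.3702, 0.0834, 0.06]]
large [[0.565, 0.1346, 0.062]]
bar [[0.6441, -0.0156, 0.09], [0.5705, -0.0498, 0.09]]
track [[0.4998, 0.2392, 0.01], [0.5907, 0.2508, 0.01]]
tongue [[0.6709, 0.0505, 0.026]]
pointer [[0.6251, 0.1443, 0.026]]
cambody [[0.7373, 0.0678, 0.12]]
```

View pics/c0.png

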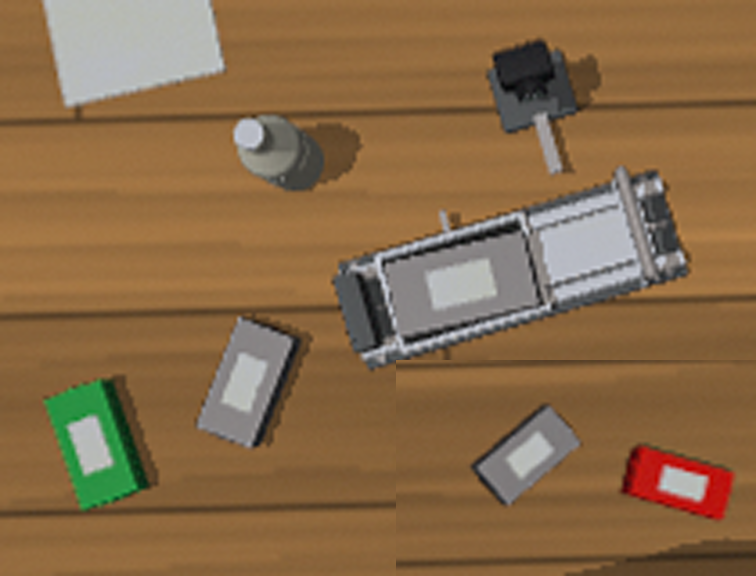

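The crop confirms it: the grey medium case is at crop (248,383) with the green one beside it, and the grey small case is in the inset with the red one beside it. The sled is seen clearly. Next I move to a view above the sled.

```bash
cat >> h.py <<'E'
def plan(target,yaw,n,level=True,ns=5,start=None):
    """rows from the present (or given) commanded pose to a tool-down pose; returns end pose"""
    from scipy.spatial.transform import Rotation as Ro, Slerp
    s=read_state()
    p,R=(np.array(s["position"]),np.array(s["tcp_rot"])) if start is None else start
    c,q=np.cos(np.radians(yaw)),np.sin(np.radians(yaw))
    G=np.array([[c,q,0],[q,-c,0],[0,0,-1.]])
    rv=Ro.from_matrix(R.T@G).as_rotvec()/n
    t=np.array(target)
    out=[]
    for i in range(n):
        d=R.T@(t-p)/(n-i)*1000; d=np.round(d,1);w=np.round(rv,4)
        out.append([d.tolist(),w.tolist()])
        p=p+R@d/1000;R=R@Ro.from_rotvec(w).as_matrix()
    for i in range(0,n,5): print(str(out[i:i+5]).replace(" ",""))
    return p,R
def yawof(s): return np.degrees(np.arctan2(s["tcp_rot"][1,0],s["tcp_rot"][0,0]))
E
python3 - <<'E'
from h import *
e=plan([.44,-.25,.28],70,9); plan([.565,.13,.28],104,9,start=e)
E
```

```text
[[[39.7,-29.6,-6.4],[-0.0002,-0.0001,-0.1059]],[[42.7,-25.3,-6.4],[-0.0002,-0.0001,-0.1059]],[[45.1,-20.6,-6.4],[-0.0002,-0.0001,-0.1059]],[[47.0,-15.7,-6.4],[-0.0002,-0.0001,-0.1059]],[[48.4,-10.7,-6.5],[-0.0002,-0.0001,-0.1059]]]
[[[49.2,-5.5,-6.5],[-0.0002,-0.0001,-0.1059]],[[49.6,-0.2,-6.5],[-0.0002,-0.0001,-0.1059]],[[49.3,5.0,-6.4],[-0.0002,-0.0001,-0.1059]],[[48.5,10.2,-6.5],[-0.0002,-0.0001,-0.1059]]]
[[[44.4,-1.4,0.0],[0.0,-0.0,-0.0659]],[[44.4,1.6,0.0],[0.0,-0.0,-0.0659]],[[44.2,4.5,0.0],[0.0,-0.0,-0.0659]],[[43.8,7.4,0.0],[0.0,-0.0,-0.0659]],[[43.3,10.2,0.0],[0.0,-0.0,-0.0659]]]
[[[42.5,13.1,0.0],[0.0,-0.0,-0.0659]],[[41.5,15.8,0.0],[0.0,-0.0,-0.0659]],[[40.4,18.5,0.0],[0.0,-0.0,-0.0659]],[[39.1,21.2,0.1],[0.0,-0.0,-0.0659]]]
```

Emit:
drive_tool --motion '[[[39, -29, -6], [0, 0, -0.106]], [[42, -25, -6], [0, 0, -0.106]], [[45, -20, -6], [0, 0, -0.106]], [[47, -15, -6], [0, 0, -0.106]], [[48, -10, -6], [0, 0, -0.106]]]' --gripper 1

```text
time_s: 0.6
position: [0.3186, -0.4083, 0.2524]
tcp_rot: [[0.695, 0.719, -0.0], [0.719, -0.695, 0.001], [0.0, -0.001, -1.0]]
force: [0.8, -0.7, 0.1]
opening: 0.999
grasp_force: 0.0
```

Emit:
drive_tool --motion '[[[49, -5, -6], [0, 0, -0.106]], [[49, 0, -6], [0, 0, -0.106]], [[49, 5, -6], [0, 0, -0.106]], [[48, 10, -6], [0, 0, -0.106]], [[44, -1, -1], [0, 0, -0.066]]]'

```text
time_s: 1.1
position: [0.4556, -0.2126, 0.2782]
tcp_rot: [[0.274, 0.962, 0.003], [0.962, -0.274, -0.002], [-0.001, 0.003, -1.0]]
force: [-0.1, -0.4, 0.6]
opening: 1.0
grasp_force: 0.0
```

Emit:
drive_tool --motion '[[[44, 2, 0], [0, 0, -0.066]], [[44, 5, 0], [0, 0, -0.066]], [[44, 7, 0], [0, 0, -0.066]], [[43, 10, 0], [0, 0, -0.066]], [[43, 13, 0], [0, 0, -0.066]]]'

```text
time_s: 1.6
position: [0.5224, -0.001, 0.2773]
tcp_rot: [[-0.051, 0.999, -0.001], [0.999, 0.051, 0.0], [0.0, -0.001, -1.0]]
force: [1.1, -1.1, -1.0]
opening: 1.0
grasp_force: 0.0
```

Emit:
drive_tool --motion '[[[42, 16, 0], [0, 0, -0.066]], [[40, 19, 0], [0, 0, -0.066]], [[39, 21, 0], [0, 0, -0.066]], [[0, 0, 0], [0, 0, 0]], [[0, 0, 0], [0, 0, 0]]]'

```text
time_s: 2.1
position: [0.5639, 0.1247, 0.2769]
tcp_rot: [[-0.246, 0.969, -0.002], [0.969, 0.246, -0.001], [-0.0, -0.002, -1.0]]
force: [0.1, 0.2, -0.5]
opening: 0.997
grasp_force: 0.0
```

```bash
python3 - <<'E'
from h import *
s=read_state();im=capture("wrist")[:,:,::-1].copy();cv2.imwrite("pics/w1.png",im)
import pickle;pickle.dump(s,open("s1.pkl","wb"))
print(s["time_s"],s["position"],yawof(s),s["joint_positions"],s["tcp_rot"][:,2])
cv2.imwrite("pics/w1v.png",cv2.resize(im,(768,576),interpolation=2))
E
```

```text
2.1 [0.56391569 0.12472332 0.27685255] 104.2169102349489 [ 1.40947025e+00  2.32231695e+01  8.52344185e+01 -3.66194835e-02
  7.16304513e+01 -1.27958611e+01] [-1.52112991e-03 -6.44173514e-04 -9.99998636e-01]
```

View pics/w1v.png

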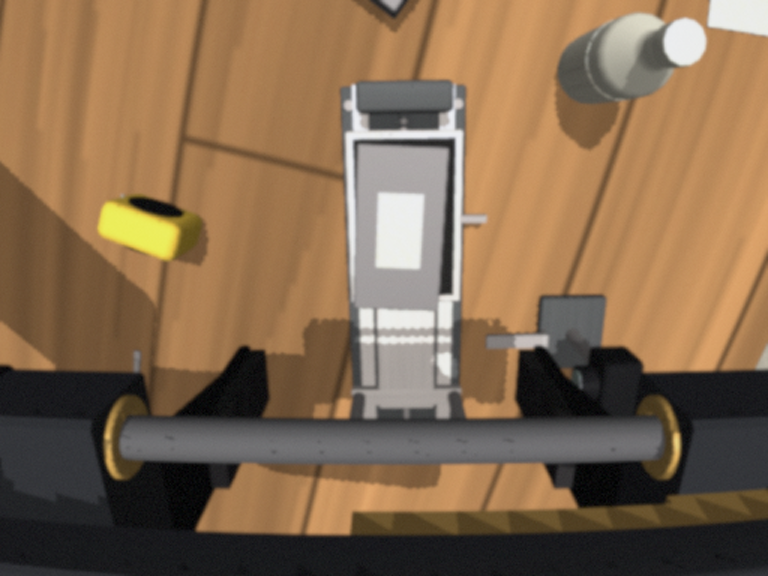

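The wrist view shows the tray, with the large case slightly turned on it (corners about (359,143), (449,150), (437,307), (357,303) in the 1.5x view). The pointer tip is at (487,219) and the tongue tip at (486,341). Next I measure these exactly.

```bash
cat >> h.py <<'E'
def toprect(name,im,seed,z,s=None,tol=14,save=None):
    """flood the flat grey top from a seed, close over the label, fit its rectangle on plane z"""
    b=cv2.medianBlur(im,3);m=np.zeros((im.shape[0]+2,im.shape[1]+2),np.uint8)
    cv2.floodFill(b,m,tuple(seed),(0,0,0),(tol,)*3,(tol,)*3,4|cv2.FLOODFILL_MASK_ONLY|cv2.FLOODFILL_FIXED_RANGE|(255<<8))
    m=cv2.morphologyEx(m[1:-1,1:-1],cv2.MORPH_OPEN,np.ones((3,3)))
    c=max(cv2.findContours(m,0,1)[0],key=cv2.contourArea)
    P=pix2pt(name,c.reshape(-1,2),z,s)[:,:2]*1000
    r=cv2.minAreaRect(P.astype(np.float32));B=cv2.boxPoints(r)
    e=[B[1]-B[0],B[2]-B[1]];L=max(e,key=np.linalg.norm)
    print("rect ctr",np.round(r[0],1),"size",np.round(sorted(r[1]),1),"long yaw",round(float(np.degrees(np.arctan2(L[1],L[0]))%180),2),"px",cv2.contourArea(c))
    if save: o=im.copy();cv2.drawContours(o,[c],-1,(0,0,255),1);cv2.imwrite(save,o)
E
python3 - <<'E'
from h import *
import pickle;s=pickle.load(open("s1.pkl","rb"));im=cv2.imread("pics/w1.png")
for v,u in((115,266),(190,270),(100,320),(165,295)):print(im[v,u])
for t in(8,14,20): toprect("wrist",im,(266,115),.062,s,t,"pics/m1.png" if t==14 else None)
P=lambda x,y,z:pix2pt("wrist",[[x/1.5,y/1.5]],z,s)[0][:2]*1000
tr=[P(345,131,.026),P(465,131,.026),P(459,299,.026),P(350,299,.026)]
print("tray?",np.round(tr,1))
print("ptr",P(487,219,.026),"idx",P(486,341,.026),"tongue root",P(548,341,.026),"ptrroot",P(463,219,.026))
# edges of white tray: column profile
g=cv2.cvtColor(im,cv2.COLOR_BGR2GRAY)
for v in(95,120,160,185): print(v,g[v,225:316].tolist())
E
```

```text
[165 168 172]
[157 156 162]
[ 99 151 205]
[79 79 81]
rect ctr [560.6 150.1] size [62.5 92. ] long yaw 100.64 px 2635.5
rect ctr [563.1 135.2] size [ 67.2 121.7] long yaw 102.7 px 5911.0
rect ctr [564.5 129.8] size [ 67.3 133.9] long yaw 102.36 px 6054.0
tray? [[506.8 195.3]
 [596.9 218.3]
 [630.6  85.5]
 [541.3  62.8]]
ptr [633.5167913  156.53569032] idx [664.40445292  54.3631139 ] tongue root [717.55639151  67.55302397] ptrroot [614.62713878 151.65760833]
95 [124, 121, 110, 102, 125, 175, 221, 234, 233, 215, 157, 90, 58, 69, 80, 87, 85, 85, 85, 84, 81, 78, 75, 70, 71, 67, 66, 65, 61, 62, 59, 58, 58, 57, 54, 54, 52, 52, 50, 51, 52, 53, 48, 46, 47, 45, 46, 48, 43, 43, 45, 44, 42, 43, 44, 42, 44, 44, 42, 43, 40, 42, 38, 39, 40, 44, 40, 42, 40, 39, 42, 41, 45, 41, 42, 43, 47, 77, 152, 219, 235, 237, 224, 180, 131, 124, 141, 147, 152, 153, 157]
120 [114, 110, 108, 101, 99, 128, 181, 223, 235, 232, 207, 154, 123, 141, 160, 169, 168, 168, 167, 168, 168, 169, 168, 167, 167, 169, 167, 169, 170, 167, 167, 169, 168, 168, 167, 169, 168, 167, 169, 169, 169, 169, 169, 169, 168, 168, 169, 169, 167
[... 414 characters left out ...]
37, 237, 237, 238, 237, 236, 237, 237, 237, 237, 237, 237, 237, 237, 233, 220, 194, 172, 165, 164, 164, 163, 164, 162, 162, 165, 163, 162, 157, 136, 102, 66, 45, 42, 42, 49, 84, 148, 206, 230, 232, 217, 170, 132, 140, 158, 165, 164, 162, 162, 162]
185 [140, 141, 138, 137, 136, 130, 119, 118, 154, 190, 192, 167, 156, 157, 160, 158, 159, 159, 161, 159, 160, 157, 159, 160, 160, 160, 161, 160, 159, 160, 159, 159, 160, 160, 160, 158, 159, 160, 161, 159, 161, 159, 159, 160, 160, 159, 159, 160, 161, 159, 159, 158, 157, 161, 159, 159, 160, 158, 160, 159, 158, 158, 159, 158, 159, 159, 155, 140, 106, 69, 41, 42, 43, 42, 42, 58, 118, 186, 226, 232, 223, 188, 147, 140, 153, 158, 155, 156, 153, 151, 150]
```

```bash
python3 - <<'E'
import cv2
a=cv2.imread("pics/m1.png")[50:280,210:400];cv2.imwrite("pics/m1v.png",cv2.resize(a,None,fx=2.6,fy=2.6,interpolation=2))
E
```

```text
(no output)
```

View pics/m1v.png

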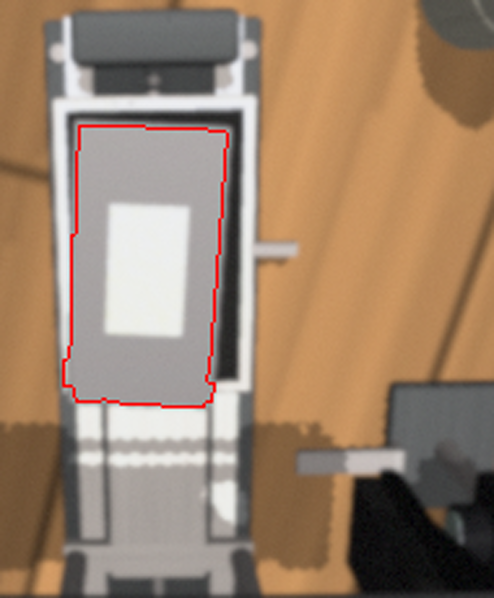

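The contour hugs the large case's top except near the lower left, where it merges with the tray rim. I fit lines to the clean stretches of each edge.

```bash
cat >> h.py <<'E'
def edges(name,im,sides,z,s=None):
    """sides: 4 rough segments (px pairs, in order round the top); subpixel edge by max gradient across each; returns centre, dirs"""
    g=cv2.GaussianBlur(cv2.cvtColor(im,cv2.COLOR_BGR2GRAY),(3,3),0).astype(np.float32);L=[]
    for a,b in sides:
        a,b=np.array(a,float),np.array(b,float);t=(b-a)/np.linalg.norm(b-a);n=np.array([-t[1],t[0]]);o=np.arange(-5,5.01,.1);Q=[]
        for f in np.linspace(.05,.95,40):
            q=a+f*(b-a)+o[:,None]*n
            v=cv2.remap(g,q[:,0].astype(np.float32)[None],q[:,1].astype(np.float32)[None],1)[0]
            Q.append(q[3+np.argmax(np.abs(v[6:]-v[:-6]))])
        P=pix2pt(name,Q,z,s)[:,:2]*1000
        for _ in range(3):
            vx,vy,x,y=cv2.fitLine(P.astype(np.float32),cv2.DIST_HUBER,0,.01,.01).ravel()
            r=(P-[x,y])@[-vy,vx];P=P[abs(r)<max(1.,2*np.median(abs(r)))]
        L.append((vx,vy,x,y));print("edge yaw",round(float(np.degrees(np.arctan2(vy,vx))%180),2),"rms",r.std().round(2),"n",len(P))
    C=[]
    for i in range(4):
        a,b=L[i],L[(i+1)%4];A=np.array([[-a[1],a[0]],[-b[1],b[0]]]);C.append(np.linalg.solve(A.astype(float),[A[0]@a[2:],A[1]@b[2:]]))
    C=np.array(C);print("ctr",C.mean(0).round(1),"sides",[round(float(np.linalg.norm(C[i]-C[i-1])),1) for i in range(4)]);return C
E
python3 - <<'E'
from h import *
import pickle;s=pickle.load(open("s1.pkl","rb"));im=cv2.imread("pics/w1.png")
f=lambda x,y:(210+x/2.6,50+y/2.6)
print("large");edges("wrist",im,[(f(78,135),f(72,330)),(f(85,401),f(200,404)),(f(215,360),f(227,140)),(f(220,131),f(90,127))],.062,s)
print("tray");edges("wrist",im,[(f(53,110),f(62,370)),(f(218,391),f(248,391)),(f(249,380),f(258,110)),(f(245,98),f(65,98))],.026,s)
E
```

```text
large
edge yaw 104.57 rms 0.29 n 33
edge yaw 12.08 rms 0.37 n 37
edge yaw 101.58 rms 0.33 n 29
edge yaw 12.5 rms 0.27 n 40
ctr [564.7 136.2] sides [123.1, 62.4, 123.5, 68.8]
tray
edge yaw 104.46 rms 0.39 n 28
edge yaw 159.58 rms 0.59 n 23
edge yaw 104.21 rms 0.13 n 31
edge yaw 14.72 rms 0.18 n 40
ctr [562.8 151.6] sides [70.8, 104.5, 131.0, 86.3]
```

```bash
python3 - <<'E'
from h import *
import pickle;s=pickle.load(open("s1.pkl","rb"));im=cv2.imread("pics/w1.png")
print(pix2pt("wrist",[[210+147/2.6,50+270.5/2.6]],.062,s))
m=cv2.inRange(im,(215,215,215),(255,255,255));m[:,:245]=0;m[:,285:]=0;m[:125]=0;m[182:]=0
c=max(cv2.findContours(m,0,1)[0],key=cv2.contourArea);P=pix2pt("wrist",c.reshape(-1,2),.062,s)[:,:2]*1000
print(cv2.minAreaRect(P.astype(np.float32)))
plan([.486,.329,.2],157.4,7)
E
```

```text
[[0.56543891 0.1359222  0.062     ]]
((564.7921752929688, 136.07888793945312), (32.66370391845703, 55.595733642578125), 12.144782066345215)
[[[31.2,-3.6,11.0],[-0.0002,-0.0001,-0.1328]],[[31.3,0.6,11.0],[-0.0002,-0.0001,-0.1328]],[[31.0,4.7,11.0],[-0.0002,-0.0001,-0.1328]],[[30.1,8.7,11.0],[-0.0002,-0.0001,-0.1328]],[[28.7,12.7,11.0],[-0.0002,-0.0001,-0.1328]]]
[[[26.8,16.3,11.0],[-0.0002,-0.0001,-0.1328]],[[24.3,19.8,10.9],[-0.0002,-0.0001,-0.1328]]]
```

Emit:
drive_tool --motion '[[[31, -4, 11], [0, 0, -0.133]], [[31, 1, 11], [0, 0, -0.133]], [[31, 5, 11], [0, 0, -0.133]], [[30, 9, 11], [0, 0, -0.133]], [[29, 13, 11], [0, 0, -0.133]]]'

```text
time_s: 2.65
position: [0.5094, 0.2698, 0.2222]
tcp_rot: [[-0.791, 0.611, -0.0], [0.611, 0.791, -0.001], [-0.0, -0.001, -1.0]]
force: [-0.2, 0.0, 0.4]
opening: 1.0
grasp_force: 0.0
```

Emit:
drive_tool --motion '[[[27, 16, 11], [0, 0, -0.133]], [[24, 20, 11], [0, 0, -0.133]], [[0, 0, 0], [0, 0, 0]], [[0, 0, 0], [0, 0, 0]]]'

```text
time_s: 3.05
position: [0.4874, 0.3281, 0.2003]
tcp_rot: [[-0.923, 0.385, -0.001], [0.385, 0.923, -0.001], [0.0, -0.001, -1.0]]
force: [-0.3, -1.0, 0.1]
opening: 0.998
grasp_force: 0.0
```

```bash
python3 - <<'E'
from h import *
s=read_state();im=capture("wrist")[:,:,::-1].copy();cv2.imwrite("pics/w2.png",im)
import pickle;pickle.dump(s,open("s2.pkl","wb"))
print(s["time_s"],s["position"],yawof(s),s["joint_positions"])
px=pt2pix("wrist",[[.486,.329,.03]],s)[0];print(px)
for d in((0,0),(0,40),(0,-40)):
  for t in(10,16): toprect("wrist",im,(int(px[0])+d[0],int(px[1])+d[1]),.03,s,t)
cv2.imwrite("pics/w2v.png",im)
E
```

```text
3.05 [0.48741679 0.32811861 0.20034463] 157.3346827236224 [ 2.30818778e+01  2.88616637e+01  8.88880427e+01 -5.05508113e-02
  6.23094795e+01 -4.42292970e+01]
[261.82545461 172.12064418]
rect ctr [483.9 332.7] size [24.9 42.1] long yaw 158.06 px 1008.0
rect ctr [484.1 333.1] size [25.7 44. ] long yaw 156.89 px 1070.5
rect ctr [517.6 317.2] size [26.  45.6] long yaw 67.34 px 943.0
rect ctr [518.  316.9] size [27.1 47.6] long yaw 67.35 px 1024.0
rect ctr [471.8 338.1] size [49.5 71.9] long yaw 158.07 px 2092.5
rect ctr [473.1 337.6] size [50.3 74. ] long yaw 157.35 px 2200.5
```

View pics/w2v.png

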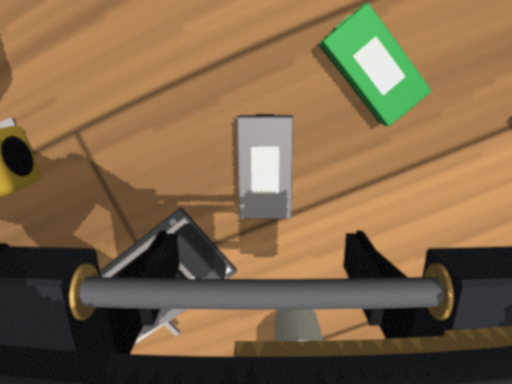

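The grey medium case has its corners at about (238,115), (293,116), (291,218) and (239,218), well clear of the green one at (376,65). I fit its edges.

```bash
python3 - <<'E'
from h import *
import pickle;s=pickle.load(open("s2.pkl","rb"));im=cv2.imread("pics/w2.png")
C=edges("wrist",im,[((238,120),(239,213)),((243,219),(287,219)),((291,213),(293,120)),((288,116),(243,116))],.03,s)
m=cv2.inRange(im,(215,215,215),(255,255,255));m[:,:245]=0;m[:,285:]=0;m[:140]=0;m[200:]=0
c=max(cv2.findContours(m,0,1)[0],key=cv2.contourArea);P=pix2pt("wrist",c.reshape(-1,2),.03,s)[:,:2]*1000
print(cv2.minAreaRect(P.astype(np.float32)))
E
```

```text
edge yaw 157.72 rms 0.31 n 40
edge yaw 67.35 rms 0.0 n 26
edge yaw 157.2 rms 0.36 n 29
edge yaw 66.66 rms 0.48 n 40
ctr [484.4 332.5] sides [102.6, 51.4, 102.0, 52.3]
((484.53277587890625, 332.7030029296875), (26.45537757873535, 45.16920471191406), 68.10174560546875)
```

Emit:
drive_tool --motion '[[[4, 3, 30], [0, 0, 0]], [[0.5, 0, 49], [0, 0, 0]], [[0, 0, 49], [0, 0, 0]], [[0, 0, 40], [0, 0, 0]], [[0, 0, 20], [0, 0, 0]]]'

```text
time_s: 3.6
position: [0.4839, 0.331, 0.0097]
tcp_rot: [[-0.922, 0.387, -0.004], [0.387, 0.922, -0.002], [0.003, -0.004, -1.0]]
force: [0.5, 0.2, 0.6]
opening: 1.003
grasp_force: 0.0
```

Emit:
drive_tool --motion '[[[0, 0, 8], [0, 0, 0]], [[0, 0, 0], [0, 0, 0]], [[0, 0, 0], [0, 0, 0]]]'

```text
time_s: 3.9
position: [0.486, 0.3336, 0.0059]
tcp_rot: [[-0.923, 0.385, 0.002], [0.385, 0.923, 0.001], [-0.002, 0.002, -1.0]]
force: [-0.2, 0.1, -0.3]
opening: 1.005
grasp_force: 0.0
```

Emit:
drive_tool --motion '[[[0, 0, 0], [0, 0, 0]], [[0, 0, 0], [0, 0, 0]], [[0, 0, 0], [0, 0, 0]], [[0, 0, 0], [0, 0, 0]], [[0, 0, 0], [0, 0, 0]]]' --gripper 0

```text
time_s: 4.4
position: [0.4844, 0.3339, 0.0048]
tcp_rot: [[-0.924, 0.383, 0.0], [0.383, 0.924, 0.0], [-0.0, 0.0, -1.0]]
force: [-1.5, -2.0, 0.8]
opening: 0.63
grasp_force: 0.9
```

Emit:
drive_tool --motion '[[[0, 0, 0], [0, 0, 0]], [[0, 0, 0], [0, 0, 0]], [[0, 0, 0], [0, 0, 0]]]'

```text
time_s: 4.7
position: [0.4843, 0.3338, 0.0048]
tcp_rot: [[-0.924, 0.383, -0.0], [0.383, 0.924, -0.0], [0.0, -0.0, -1.0]]
force: [-0.3, -0.4, 4.2]
opening: 0.613
grasp_force: 30.0
```

```bash
python3 - <<'E'
from h import *
s=read_state();print(s["position"],yawof(s),s["opening"],s["grasp_force"])
p=s["position"].copy()
p=np.array(p);p[2]=.14
e=plan(p,157.4,3);e=plan([.5648,.136,.14],102.1,7,start=e);plan([.5648,.136,.07],102.1,2,start=e)
E
```

```text
[0.48433833 0.33382199 0.00477538] 157.45137892961895 0.6128223927627762 29.999454547651112
[[[0.0,-0.0,-45.1],[-0.0,-0.0,0.0003]],[[0.0,-0.0,-45.1],[-0.0,-0.0,0.0003]],[[0.0,-0.0,-45.0],[-0.0,-0.0,0.0003]]]
[[[-21.5,-21.7,-0.0],[-0.0,-0.0,0.1379]],[[-24.2,-18.5,-0.0],[-0.0,-0.0,0.1379]],[[-26.6,-15.0,-0.0],[-0.0,-0.0,0.1379]],[[-28.4,-11.2,-0.0],[-0.0,-0.0,0.1379]],[[-29.6,-7.2,-0.0],[-0.0,-0.0,0.1379]]]
[[[-30.4,-3.1,-0.0],[-0.0,-0.0,0.1379]],[[-30.4,1.1,-0.0],[-0.0,-0.0,0.1379]]]
[[[-0.0,0.0,35.0],[-0.0001,0.0,-0.0001]],[[-0.0,0.0,35.0],[-0.0001,0.0,-0.0001]]]
```

Emit:
drive_tool --motion '[[[0, 0, -45], [0, 0, 0]], [[0, 0, -45], [0, 0, 0]], [[0, 0, -45], [0, 0, 0]], [[-21, -21, 0], [0, 0, 0.138]], [[-24, -18, 0], [0, 0, 0.138]]]'

```text
time_s: 5.2
position: [0.508, 0.2791, 0.141]
tcp_rot: [[-0.782, 0.623, 0.003], [0.623, 0.782, 0.001], [-0.002, 0.003, -1.0]]
force: [0.1, -0.9, -2.4]
opening: 0.617
grasp_force: 30.0
```

Emit:
drive_tool --motion '[[[-27, -15, 0], [0, 0, 0.138]], [[-28, -11, 0], [0, 0, 0.138]], [[-30, -7, 0], [0, 0, 0.138]], [[-30, -3, 0], [0, 0, 0.138]], [[-30, 1, 0], [0, 0, 0.138]]]'

```text
time_s: 5.7
position: [0.5649, 0.137, 0.1387]
tcp_rot: [[-0.204, 0.979, -0.001], [0.979, 0.204, 0.0], [0.0, -0.001, -1.0]]
force: [0.6, -0.5, -2.3]
opening: 0.62
grasp_force: 30.0
```

Emit:
drive_tool --motion '[[[0, 0, 40], [0, 0, 0]], [[0, 0, 10], [0, 0, 0]], [[0, 0, 0], [0, 0, 0]], [[0, 0, 0], [0, 0, 0]]]'

```text
time_s: 6.1
position: [0.5647, 0.1388, 0.0896]
tcp_rot: [[-0.211, 0.978, -0.001], [0.978, 0.211, 0.0], [0.0, -0.001, -1.0]]
force: [0.1, 1.3, -2.3]
opening: 0.616
grasp_force: 30.0
```

```bash
python3 - <<'E'
from h import *
s=read_state();print(s["position"],yawof(s),s["opening"],s["grasp_force"],s["tcp_rot"][:,2])
plan([.5647,.1366,.0685],102.1,2)
im=capture("wrist")[:,:,::-1].copy();cv2.imwrite("pics/w3.png",im)
E
```

```text
[0.56469063 0.13882007 0.08955099] 102.15344933777175 0.6160038434374682 29.999836985953152 [-7.80471441e-04  1.07706050e-04 -9.99999690e-01]
[[[-1.1,-0.2,10.5],[-0.0004,-0.0001,0.0005]],[[-1.1,-0.2,10.6],[-0.0004,-0.0001,0.0005]]]
```

View pics/w3.png

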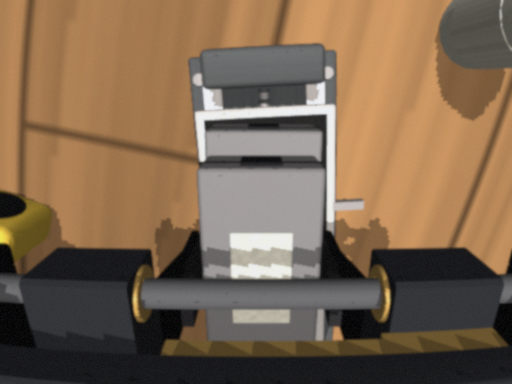

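The held medium case (200–325, 160–340) hangs parallel over the large case (205–325 at row 128). I lower and release it.

Emit:
drive_tool --motion '[[[-2, 0, 10], [0, 0, 0]], [[0, 0, 10], [0, 0, 0]], [[0, 0, 2], [0, 0, 0]], [[0, 0, 0], [0, 0, 0]], [[0, 0, 0], [0, 0, 0]]]'

```text
time_s: 6.65
position: [0.5655, 0.1362, 0.0675]
tcp_rot: [[-0.21, 0.978, 0.0], [0.978, 0.21, 0.0], [-0.0, 0.0, -1.0]]
force: [0.6, 0.3, -2.7]
opening: 0.62
grasp_force: 30.0
```

Emit:
drive_tool --motion '[[[0, 0, 1], [0, 0, 0]], [[0, 0, 0], [0, 0, 0]], [[0, 0, 0], [0, 0, 0]]]'

```text
time_s: 6.95
position: [0.5658, 0.1362, 0.0668]
tcp_rot: [[-0.209, 0.978, 0.001], [0.978, 0.209, 0.0], [-0.0, 0.001, -1.0]]
force: [-1.4, 0.9, -0.7]
opening: 0.619
grasp_force: 30.0
```

Emit:
drive_tool --motion '[[[0, 0, 0], [0, 0, 0]], [[0, 0, 0], [0, 0, 0]], [[0, 0, 0], [0, 0, 0]], [[0, 0, 0], [0, 0, 0]]]' --gripper 1

```text
time_s: 7.35
position: [0.5655, 0.1362, 0.0666]
tcp_rot: [[-0.209, 0.978, 0.0], [0.978, 0.209, 0.0], [-0.0, 0.0, -1.0]]
force: [-0.4, 0.5, 0.3]
opening: 0.896
grasp_force: 0.0
```

Emit:
drive_tool --motion '[[[0, 0, -30], [0, 0, 0]], [[0, 0, -45], [0, 0, 0]], [[0, 0, -45], [0, 0, 0]], [[0, 0, -45], [0, 0, 0]], [[0, 0, -45], [0, 0, 0]]]'

```text
time_s: 7.85
position: [0.565, 0.1362, 0.2784]
tcp_rot: [[-0.209, 0.978, -0.0], [0.978, 0.209, 0.0], [0.0, -0.0, -1.0]]
force: [1.1, -0.6, -0.7]
opening: 1.005
grasp_force: 0.0
```

Emit:
drive_tool --motion '[[[0, 0, 0], [0, 0, 0]], [[0, 0, 0], [0, 0, 0]]]'

```text
time_s: 8.05
position: [0.5659, 0.1362, 0.2779]
tcp_rot: [[-0.21, 0.978, 0.003], [0.978, 0.21, 0.0], [-0.0, 0.003, -1.0]]
force: [-0.7, -0.4, -1.3]
opening: 1.001
grasp_force: 0.0
```

```bash
python3 - <<'E'
from h import *
s=read_state();im=capture("wrist")[:,:,::-1].copy();cv2.imwrite("pics/w4.png",im)
import pickle;pickle.dump(s,open("s4.pkl","wb"))
print(s["time_s"],s["position"],yawof(s),s["force"])
x0,y0=pt2pix("wrist",[[.565,.136,.08]],s)[0].astype(int);print(x0,y0)
x0=max(0,x0-100);y0=max(0,y0-100)
a=im[y0:y0+200,x0:x0+200];print(x0,y0);cv2.imwrite("pics/w4v.png",cv2.resize(a,None,fx=3,fy=3,interpolation=2))
e=plan([.45,-.03,.25],115,5);plan([.469,-.3595,.2],127.9,8,start=e)
E
```

```text
8.05 [0.5658649  0.13622733 0.27793285] 102.09386454575183 [-0.67872176 -0.37217633 -1.28099171]
261 166
161 66
[[[-27.7,-29.4,5.3],[-0.0002,-0.0,-0.0451]],[[-26.3,-30.6,5.2],[-0.0002,-0.0,-0.0451]],[[-24.9,-31.8,5.3],[-0.0002,-0.0,-0.0451]],[[-23.5,-32.9,5.2],[-0.0002,-0.0,-0.0451]],[[-21.9,-33.9,5.3],[-0.0002,-0.0,-0.0451]]]
[[[-38.3,-15.3,6.2],[0.0,-0.0,-0.0281]],[[-37.9,-16.3,6.2],[0.0,-0.0,-0.0281]],[[-37.4,-17.4,6.2],[0.0,-0.0,-0.0281]],[[-36.9,-18.4,6.3],[0.0,-0.0,-0.0281]],[[-36.4,-19.5,6.2],[0.0,-0.0,-0.0281]]]
[[[-35.8,-20.5,6.3],[0.0,-0.0,-0.0281]],[[-35.3,-21.5,6.2],[0.0,-0.0,-0.0281]],[[-34.6,-22.4,6.3],[0.0,-0.0,-0.0281]]]
```

View pics/w4v.png

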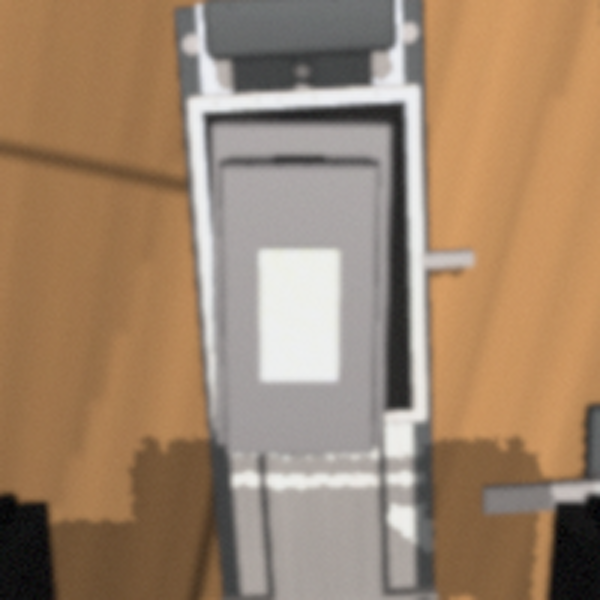

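The medium case sits square on the large one, with even margins left (211 to 220) and right (379 to 391). Its label centre is at (299,315) in the crop. I go on to the small case.

```bash
cat >> h.py <<'E'
def label(name,im,box,z,s=None):
    x0,y0,x1,y1=box;m=np.zeros(im.shape[:2],np.uint8);m[y0:y1,x0:x1]=cv2.inRange(im,(205,205,205),(255,255,255))[y0:y1,x0:x1]
    c=max(cv2.findContours(m,0,1)[0],key=cv2.contourArea);P=pix2pt(name,c.reshape(-1,2),z,s)[:,:2]*1000
    print("label",cv2.minAreaRect(P.astype(np.float32)))
E
python3 - <<'E'
from h import *
import pickle;s=pickle.load(open("s4.pkl","rb"));im=cv2.imread("pics/w4.png")
label("wrist",im,(235,140,285,200),.092,s)
f=lambda x,y:(161+x/3,66+y/3)
edges("wrist",im,[(f(220,170),f(230,435)),(f(240,452),f(360,454)),(f(377,435),f(378,170)),(f(370,163),f(230,163))],.092,s)
E
```

```text
label ((564.4389038085938, 133.95140075683594), (26.712736129760742, 46.27839279174805), 12.632407188415527)
edge yaw 103.3 rms 0.34 n 38
edge yaw 14.8 rms 0.38 n 21
edge yaw 102.16 rms 0.29 n 39
edge yaw 12.06 rms 0.01 n 40
ctr [564.8 135.7] sides [107.9, 59.3, 105.0, 61.4]
```

Emit:
drive_tool --motion '[[[-28, -29, 5], [0, 0, -0.045]], [[-26, -31, 5], [0, 0, -0.045]], [[-25, -32, 5], [0, 0, -0.045]], [[-24, -33, 5], [0, 0, -0.045]], [[-22, -34, 5], [0, 0, -0.045]]]'

```text
time_s: 8.6
position: [0.448, -0.0313, 0.2494]
tcp_rot: [[-0.425, 0.905, -0.005], [0.905, 0.425, 0.001], [0.003, -0.004, -1.0]]
force: [0.6, -0.5, 0.4]
opening: 1.0
grasp_force: 0.0
```

Emit:
drive_tool --motion '[[[-38, -15, 6], [0, 0, -0.028]], [[-38, -16, 6], [0, 0, -0.028]], [[-37, -17, 6], [0, 0, -0.028]], [[-37, -18, 6], [0, 0, -0.028]], [[-36, -20, 6], [0, 0, -0.028]]]'

```text
time_s: 9.1
position: [0.4612, -0.2362, 0.2191]
tcp_rot: [[-0.545, 0.838, -0.004], [0.838, 0.545, 0.003], [0.005, -0.001, -1.0]]
force: [0.5, 0.4, -0.1]
opening: 0.998
grasp_force: 0.0
```

Emit:
drive_tool --motion '[[[-36, -21, 6], [0, 0, -0.028]], [[-35, -21, 6], [0, 0, -0.028]], [[-34, -22, 6], [0, 0, -0.028]], [[0, 0, 0], [0, 0, 0]], [[0, 0, 0], [0, 0, 0]]]'

```text
time_s: 9.6
position: [0.468, -0.3578, 0.2009]
tcp_rot: [[-0.611, 0.791, -0.004], [0.791, 0.611, 0.005], [0.006, -0.0, -1.0]]
force: [0.3, 0.7, -0.0]
opening: 1.002
grasp_force: 0.0
```

```bash
python3 - <<'E'
from h import *
s=read_state();im=capture("wrist")[:,:,::-1].copy();cv2.imwrite("pics/w5.png",im)
import pickle;pickle.dump(s,open("s5.pkl","wb"))
print(s["time_s"],s["position"],yawof(s),s["joint_positions"])
print(pt2pix("wrist",[[.469,-.3595,.026]],s)[0])
E
```

```text
9.6 [ 0.46804137 -0.35776132  0.20089249] 127.69004575065655 [-4.82643405e+01  2.90389583e+01  8.84334863e+01  2.18841352e-02
  6.28590108e+01 -8.59644372e+01]
[261.81762505 175.12052479]
```

View pics/w5.png

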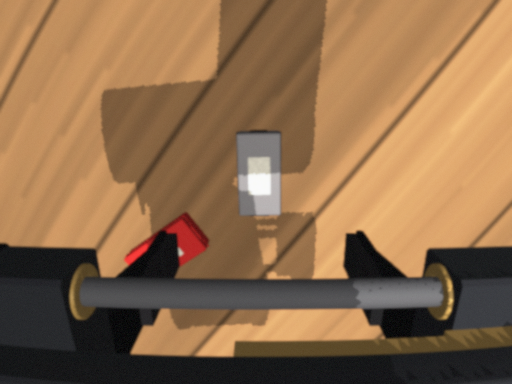

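The grey small case has corners at about (238,131), (280,131), (281,215) and (239,215). The red look-alike is close at (170,245), so I will pre-narrow the gripper.

```bash
python3 - <<'E'
from h import *
import pickle;s=pickle.load(open("s5.pkl","rb"));im=cv2.imread("pics/w5.png")
C=edges("wrist",im,[((238,136),(239,210)),((243,215),(277,215)),((281,210),(280,136)),((276,131),(243,131))],.026,s)
label("wrist",im,(240,145,280,205),.026,s)
p,R=s["position"],s["tcp_rot"]
c=C.mean(0)/1000
d=R.T@(np.r_[c,.004]-p)*1000;print("to go",d.round(1))
for px in((208,240),(186,214)):
    q=pix2pt("wrist",[px],.02,s)[0];print("red corner in tool",((R.T@(q-p))*1000-d).round(1))
E
```

```text
edge yaw 128.69 rms 0.37 n 39
edge yaw 40.45 rms 0.53 n 31
edge yaw 128.59 rms 0.2 n 39
edge yaw 37.78 rms 0.48 n 40
ctr [ 466.5 -361.1] sides [85.0, 41.6, 83.0, 41.7]
label ((472.4926452636719, -368.7102355957031), (22.56517791748047, 23.263166427612305), 37.68147659301758)
to go [ -2.8  -3.3 196.9]
red corner in tool [-74.7 -56.  -16.4]
red corner in tool [-44.4 -78.2 -16.3]
```

Emit:
drive_tool --motion '[[[-3, -3, 30], [0, 0, -0.015]], [[0, 0, 49], [0, 0, 0]], [[0, 0, 49], [0, 0, 0]], [[0, 0, 40], [0, 0, 0]], [[0, 0, 20], [0, 0, 0]]]' --gripper 0.75

```text
time_s: 10.15
position: [0.4669, -0.3581, 0.0119]
tcp_rot: [[-0.626, 0.78, -0.005], [0.78, 0.626, 0.006], [0.008, -0.0, -1.0]]
force: [0.1, 1.1, 0.2]
opening: 0.757
grasp_force: 0.0
```

Emit:
drive_tool --motion '[[[0, 0, 8], [0, 0, 0]], [[0, 0, 0], [0, 0, 0]], [[0, 0, 0], [0, 0, 0]]]'

```text
time_s: 10.45
position: [0.4697, -0.3624, 0.0087]
tcp_rot: [[-0.626, 0.78, 0.001], [0.78, 0.626, -0.001], [-0.002, 0.0, -1.0]]
force: [-0.6, -0.1, 0.3]
opening: 0.749
grasp_force: 0.0
```

Emit:
drive_tool --motion '[[[0, 0, 0], [0, 0, 0]], [[0, 0, 0], [0, 0, 0]], [[0, 0, 0], [0, 0, 0]], [[0, 0, 0], [0, 0, 0]], [[0, 0, 0], [0, 0, 0]]]' --gripper 0

```text
time_s: 10.95
position: [0.4692, -0.3628, 0.0083]
tcp_rot: [[-0.625, 0.781, 0.001], [0.781, 0.625, -0.001], [-0.001, 0.0, -1.0]]
force: [-1.0, -0.4, 4.5]
opening: 0.501
grasp_force: 30.0
```

Emit:
drive_tool --motion '[[[0, 0, 0], [0, 0, 0]], [[0, 0, 0], [0, 0, 0]], [[0, 0, 0], [0, 0, 0]]]'

```text
time_s: 11.25
position: [0.4692, -0.3628, 0.0083]
tcp_rot: [[-0.625, 0.781, 0.001], [0.781, 0.625, -0.001], [-0.001, 0.0, -1.0]]
force: [-0.7, -0.0, 6.2]
opening: 0.5
grasp_force: 30.0
```

```bash
python3 - <<'E'
from h import *
s=read_state();p=np.array(s["position"]);print(p,yawof(s),s["opening"],s["grasp_force"])
d=s["tcp_rot"].T@(p-[.4665,-.3611,p[2]])*1000;print("tcp ahead of case centre in tool",d.round(1))
p[2]=.18
e=plan(p,128.6,4);e=plan([.45,-.03,.18],115,7,start=e);plan([.5648,.1353,.18],102.1,5,start=e)
E
```

```text
[ 0.46923246 -0.36283896  0.00831637] 128.66886175148863 0.5002968479873227 30.000434517860413
tcp ahead of case centre in tool [-3.1  1.   0. ]
[[[-0.0,0.0,-42.9],[0.0,0.0003,0.0003]],[[-0.0,0.0,-42.9],[0.0,0.0003,0.0003]],[[-0.1,0.0,-42.9],[0.0,0.0003,0.0003]],[[-0.0,0.0,-43.0],[0.0,0.0003,0.0003]]]
[[[38.9,27.5,0.0],[0.0,-0.0,0.0339]],[[39.8,26.2,0.0],[0.0,-0.0,0.0339]],[[40.6,24.8,0.0],[0.0,-0.0,0.0339]],[[41.5,23.4,0.0],[0.0,-0.0,0.0339]],[[42.2,22.0,0.0],[0.0,-0.0,0.0339]]]
[[[43.0,20.6,0.0],[0.0,-0.0,0.0339]],[[43.6,19.1,0.1],[0.0,-0.0,0.0339]]]
[[[20.3,34.8,-0.0],[0.0,-0.0,0.045]],[[21.8,33.8,-0.0],[0.0,-0.0,0.045]],[[23.3,32.8,-0.0],[0.0,-0.0,0.045]],[[24.7,31.8,-0.0],[0.0,-0.0,0.045]],[[26.2,30.6,-0.0],[0.0,-0.0,0.045]]]
```

Emit:
drive_tool --motion '[[[0, 0, -43], [0, 0, 0]], [[0, 0, -43], [0, 0, 0]], [[0, 0, -43], [0, 0, 0]], [[0, 0, -43], [0, 0, 0]], [[39, 27, 0], [0, 0, 0.034]]]'

```text
time_s: 11.75
position: [0.4709, -0.3242, 0.1861]
tcp_rot: [[-0.594, 0.805, 0.014], [0.804, 0.594, -0.017], [-0.022, 0.002, -1.0]]
force: [1.9, -0.7, -0.8]
opening: 0.497
grasp_force: 30.0
```

Emit:
drive_tool --motion '[[[40, 26, 0], [0, 0, 0.034]], [[41, 25, 0], [0, 0, 0.034]], [[41, 23, 0], [0, 0, 0.034]], [[42, 22, 0], [0, 0, 0.034]], [[43, 21, 0], [0, 0, 0.034]]]'

```text
time_s: 12.25
position: [0.4509, -0.0758, 0.1793]
tcp_rot: [[-0.452, 0.892, -0.001], [0.892, 0.452, 0.0], [0.001, -0.0, -1.0]]
force: [1.0, -0.3, -1.2]
opening: 0.504
grasp_force: 30.0
```

Emit:
drive_tool --motion '[[[43, 19, 0], [0, 0, 0.034]], [[20, 35, 0], [0, 0, 0.045]], [[22, 34, 0], [0, 0, 0.045]], [[22, 33, 0], [0, 0, 0.045]], [[24, 32, 0], [0, 0, 0.045]]]'

```text
time_s: 12.75
position: [0.5426, 0.1015, 0.1791]
tcp_rot: [[-0.253, 0.968, -0.001], [0.968, 0.253, -0.0], [0.0, -0.001, -1.0]]
force: [0.3, 0.2, -0.3]
opening: 0.504
grasp_force: 30.0
```

Emit:
drive_tool --motion '[[[25, 31, 0], [0, 0, 0.045]], [[0, 0, 20], [0, 0, 0]], [[0, 0, 20], [0, 0, 0]], [[0, 0, 0], [0, 0, 0]], [[0, 0, 0], [0, 0, 0]]]'

```text
time_s: 13.25
position: [0.5654, 0.1319, 0.139]
tcp_rot: [[-0.21, 0.978, -0.002], [0.978, 0.21, -0.0], [0.0, -0.002, -1.0]]
force: [0.2, -0.8, -1.0]
opening: 0.498
grasp_force: 30.0
```

```bash
python3 - <<'E'
from h import *
s=read_state();im=capture("wrist")[:,:,::-1].copy();cv2.imwrite("pics/w6.png",im)
import pickle;pickle.dump(s,open("s6.pkl","wb"))
print(s["time_s"],s["position"],yawof(s),s["joint_positions"],s["opening"])
plan([.5653,.1323,.104],102.1,2)
cv2.imwrite("pics/w6v.png",cv2.resize(im[60:370,160:360],None,fx=1.9,fy=1.9,interpolation=2))
E
```

```text
13.25 [0.56539034 0.13194279 0.13903622] 102.14240514886026 [ 2.11433927e+00  3.30481390e+01  9.29580682e+01 -1.49182408e-03
  5.41024706e+01 -1.00272066e+01] 0.4977959984473646
[[[0.3,-0.4,17.9],[0.0001,0.0,0.0002]],[[0.3,-0.3,17.9],[0.0001,0.0,0.0002]]]
```

View pics/w6v.png

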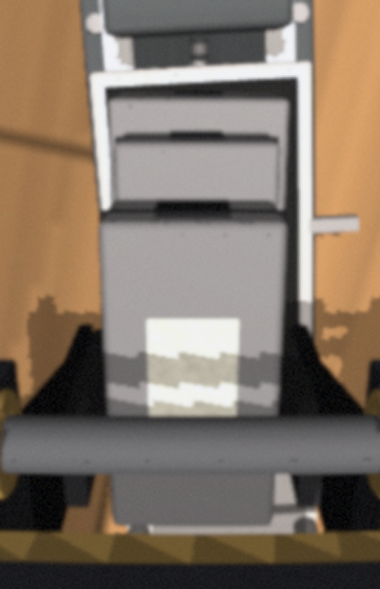

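The small case hangs parallel and centred sideways over the column: back edges at crop rows 219 (small), 138 (medium) and 98 (large). I check the lengthwise centring from these.

```bash
python3 - <<'E'
from h import *
import pickle;s=pickle.load(open("s6.pkl","rb"));p,R=s["position"],s["tcp_rot"]
for n,l,r,v,z,h in(("small",106,286,219,.1567,43),("med",117,279,138,.092,52),("large",110,289,98,.062,62)):
    q=(pix2pt("wrist",[[160+l/1.9,60+v/1.9],[160+r/1.9,60+v/1.9]],z,s)-p)@R*1000
    print(n,"centre in tool x",(q[:,0].mean()-h).round(1),"y",q[:,1].mean().round(1),"width",(q[1,1]-q[0,1]).round(1))
E
```

```text
small centre in tool x 2.1 y -0.4 width 41.3
med centre in tool x 3.4 y 0.5 width 51.9
large centre in tool x 4.1 y 1.3 width 64.6
```

Emit:
drive_tool --motion '[[[1, 1, 15], [0, 0, 0]], [[0, 0, 14], [0, 0, 0]], [[0, 0, 6], [0, 0, 0]], [[0, 0, 0], [0, 0, 0]], [[0, 0, 0], [0, 0, 0]]]'

```text
time_s: 13.8
position: [0.567, 0.1331, 0.1048]
tcp_rot: [[-0.21, 0.978, 0.0], [0.978, 0.21, 0.0], [-0.0, 0.0, -1.0]]
force: [-0.7, -0.4, -0.8]
opening: 0.502
grasp_force: 30.0
```

Emit:
drive_tool --motion '[[[0, 0, 2], [0, 0, 0]], [[0, 0, 0], [0, 0, 0]], [[0, 0, 0], [0, 0, 0]]]'

```text
time_s: 14.1
position: [0.5669, 0.1332, 0.1028]
tcp_rot: [[-0.21, 0.978, 0.001], [0.978, 0.21, 0.0], [-0.0, 0.001, -1.0]]
force: [0.4, 0.4, -1.2]
opening: 0.501
grasp_force: 30.0
```

Emit:
drive_tool --motion '[[[0, 0, 1], [0, 0, 0]], [[0, 0, 0], [0, 0, 0]], [[0, 0, 0], [0, 0, 0]]]'

```text
time_s: 14.4
position: [0.5667, 0.1332, 0.1016]
tcp_rot: [[-0.21, 0.978, -0.0], [0.978, 0.21, -0.0], [-0.0, -0.0, -1.0]]
force: [0.0, -0.7, -1.4]
opening: 0.504
grasp_force: 30.0
```

Emit:
drive_tool --motion '[[[0, -0.5, 1], [0, 0, 0]], [[0, 0, 0], [0, 0, 0]], [[0, 0, 0], [0, 0, 0]]]'

```text
time_s: 14.7
position: [0.5662, 0.1331, 0.1005]
tcp_rot: [[-0.21, 0.978, -0.0], [0.978, 0.21, 0.0], [0.0, -0.0, -1.0]]
force: [-0.1, -0.5, -1.6]
opening: 0.504
grasp_force: 30.0
```

Emit:
drive_tool --motion '[[[0, 0, 0], [0, 0, 0]], [[0, 0, 0], [0, 0, 0]], [[0, 0, 0], [0, 0, 0]], [[0, 0, 0], [0, 0, 0]], [[0, 0, 0], [0, 0, 0]]]' --gripper 0.8

```text
time_s: 15.2
position: [0.5664, 0.1331, 0.1006]
tcp_rot: [[-0.21, 0.978, 0.0], [0.978, 0.21, 0.0], [-0.0, 0.0, -1.0]]
force: [-0.4, 0.0, 0.1]
opening: 0.784
grasp_force: 0.0
```

Emit:
drive_tool --motion '[[[0, 0, -20], [0, 0, 0]], [[0, 0, -45], [0, 0, 0]], [[0, 0, -45], [0, 0, 0]], [[0, 0, -45], [0, 0, 0]], [[0, 0, -25], [0, 0, 0]]]'

```text
time_s: 15.7
position: [0.5678, 0.1333, 0.2849]
tcp_rot: [[-0.21, 0.978, 0.006], [0.978, 0.21, 0.0], [-0.001, 0.006, -1.0]]
force: [0.8, -0.4, -0.1]
opening: 0.801
grasp_force: 0.0
```

Emit:
drive_tool --motion '[[[0, 0, 0], [0, 0, 0]], [[0, 0, 0], [0, 0, 0]]]'

```text
time_s: 15.9
position: [0.566, 0.1331, 0.2807]
tcp_rot: [[-0.21, 0.978, 0.0], [0.978, 0.21, 0.0], [-0.0, 0.0, -1.0]]
force: [0.1, 0.8, -1.1]
opening: 0.796
grasp_force: 0.0
```

```bash
python3 - <<'E'
from h import *
s=read_state();im=capture("wrist")[:,:,::-1].copy();cv2.imwrite("pics/w7.png",im)
import pickle;pickle.dump(s,open("s7.pkl","wb"));p,R=s["position"],s["tcp_rot"]
print(s["time_s"],p,yawof(s),s["force"])
g=cv2.cvtColor(im,cv2.COLOR_BGR2GRAY)
# column profile down through the back edges, and the side edges
x=int(pt2pix("wrist",[[.5665-.2*.05,.135+.05,.1]],s)[0][0]);print(x)
print([ (r,int(g[r,x-14])) for r in range(60,150,2)])
for z,h,n in((.118,43,"small"),(.092,52,"med"),(.062,62,"large")):
    P=p+R@np.array([3,0,0])/1000;P=np.array([P[0],P[1],z])
    print(n,"expected corners px",pt2pix("wrist",[P+R@np.array([a*h,b*w,0])/1000 for w in({43:22,52:27,62:33}[h],) for a,b in((1,-1),(1,1),(-1,1),(-1,-1))],s).round(1).tolist())
label("wrist",im,(235,100,290,230),.118,s)
E
```

```text
15.9 [0.56597616 0.13312149 0.28071771] 102.15047365565785 [ 0.06113031  0.78176007 -1.09105188]
264
[(60, 139), (62, 109), (64, 117), (66, 116), (68, 113), (70, 112), (72, 109), (74, 111), (76, 108), (78, 103), (80, 89), (82, 60), (84, 69), (86, 71), (88, 69), (90, 71), (92, 77), (94, 182), (96, 239), (98, 227), (100, 99), (102, 58), (104, 127), (106, 168), (108, 173), (110, 174), (112, 173), (114, 155), (116, 101), (118, 144), (120, 170), (122, 172), (124, 171), (126, 129), (128, 93), (130, 151), (132, 170), (134, 170), (136, 172), (138, 170), (140, 170), (142, 171), (144, 169), (146, 168), (148, 170)]
small expected corners px [[239.2, 127.1], [286.0, 127.1], [284.3, 213.1], [240.7, 213.1]]
med expected corners px [[235.6, 115.3], [289.3, 115.3], [287.2, 212.4], [237.6, 212.4]]
large expected corners px [[231.9, 103.9], [292.8, 103.8], [290.2, 211.5], [234.4, 211.5]]
label ((564.2452392578125, 134.0787353515625), (21.769912719726562, 38.11112976074219), 12.132498741149902)
```

The back edges and labels of all three cases agree within about 1 mm: small label (564.2,134.1), medium (564.4,134.0). The column is square, so I go to the handle.

```bash
python3 - <<'E'
from h import *
e=plan([.6088,-.0148,.2],14.3,11)
E
```

```text
[[[-14.0,1.1,7.2],[-0.0002,0.0001,0.1394]],[[-13.7,3.0,7.2],[-0.0002,0.0001,0.1394]],[[-13.1,4.9,7.2],[-0.0002,0.0001,0.1394]],[[-12.4,6.6,7.2],[-0.0002,0.0001,0.1394]],[[-11.3,8.3,7.2],[-0.0002,0.0001,0.1394]]]
[[[-10.0,9.8,7.2],[-0.0002,0.0001,0.1394]],[[-8.6,11.1,7.2],[-0.0002,0.0001,0.1394]],[[-7.0,12.1,7.3],[-0.0002,0.0001,0.1394]],[[-5.2,13.0,7.2],[-0.0002,0.0001,0.1394]],[[-3.4,13.6,7.3],[-0.0002,0.0001,0.1394]]]
[[[-1.5,13.9,7.2],[-0.0002,0.0001,0.1394]]]
```

Emit:
drive_tool --motion '[[[-14, 1, 7], [0, 0, 0.139]], [[-14, 3, 7], [0, 0, 0.139]], [[-13, 5, 7], [0, 0, 0.139]], [[-12, 7, 7], [0, 0, 0.139]], [[-11, 8, 7], [0, 0, 0.139]]]' --gripper 1

```text
time_s: 16.45
position: [0.5853, 0.0659, 0.2427]
tcp_rot: [[0.47, 0.883, -0.005], [0.883, -0.47, 0.0], [-0.002, -0.005, -1.0]]
force: [0.5, 0.5, -0.9]
opening: 0.991
grasp_force: 0.0
```

Emit:
drive_tool --motion '[[[-10, 10, 7], [0, 0, 0.139]], [[-9, 11, 7], [0, 0, 0.139]], [[-7, 12, 7], [0, 0, 0.139]], [[-5, 13, 7], [0, 0, 0.139]], [[-3, 14, 7], [0, 0, 0.139]]]'

```text
time_s: 16.95
position: [0.6055, -0.0013, 0.2076]
tcp_rot: [[0.926, 0.377, -0.005], [0.377, -0.926, 0.001], [-0.004, -0.003, -1.0]]
force: [0.5, -0.0, 0.6]
opening: 1.001
grasp_force: 0.0
```

Emit:
drive_tool --motion '[[[-1.5, 14, 7], [0, 0, 0.14]], [[0, 0, 0], [0, 0, 0]], [[0, 0, 0], [0, 0, 0]], [[0, 0, 0], [0, 0, 0]]]'

```text
time_s: 17.35
position: [0.6104, -0.0138, 0.203]
tcp_rot: [[0.968, 0.252, -0.002], [0.252, -0.968, 0.001], [-0.001, -0.001, -1.0]]
force: [0.0, 0.5, 0.5]
opening: 0.998
grasp_force: 0.0
```

```bash
python3 - <<'E'
from h import *
s=read_state();im=capture("wrist")[:,:,::-1].copy();cv2.imwrite("pics/w8.png",im)
import pickle;pickle.dump(s,open("s8.pkl","wb"));p,R=s["position"],s["tcp_rot"]
print(s["time_s"],p,yawof(s),s["force"])
o=np.array([.5696,.1402,0]);x=np.array([-.247,.969,0]);y=np.array([-.969,-.247,0])
B=lambda a,b,z:o+x*a/1000+y*b/1000+[0,0,z]
g=cv2.cvtColor(im,cv2.COLOR_BGR2GRAY)
for b in(-25,0,20):
    q=pt2pix("wrist",[B(-160,b,.09)],s)[0];u,v=q.round().astype(int);print(b,q.round(1),u-24,g[v,u-24:u+25].tolist() if 0<=v<384 else None)
print("needed to bar (tool mm)",(R.T@(B(-161,0,.071)-p)*1000).round(1))
E
```

```text
17.35 [ 0.61035329 -0.01382289  0.20296959] 14.620722074706505 [0.00254549 0.4617132  0.52433109]
-25 [263.1 158.7] 239 [243, 243, 243, 243, 243, 243, 243, 243, 243, 243, 243, 242, 243, 243, 242, 237, 214, 160, 119, 112, 118, 124, 128, 132, 134, 130, 127, 123, 118, 110, 114, 133, 157, 170, 160, 132, 96, 75, 71, 69, 68, 68, 68, 70, 69, 71, 69, 72, 71]
0 [262.9 188.1] 239 [241, 242, 242, 241, 243, 241, 242, 242, 242, 241, 242, 242, 242, 242, 242, 241, 234, 201, 141, 113, 114, 123, 126, 130, 132, 132, 128, 123, 120, 112, 115, 132, 155, 166, 155, 129, 93, 75, 69, 69, 68, 69, 71, 70, 67, 69, 67, 69, 67]
20 [262.7 210.6] 239 [103, 108, 113, 117, 120, 125, 127, 132, 138, 142, 147, 149, 152, 156, 160, 169, 176, 165, 132, 112, 114, 121, 125, 130, 131, 129, 126, 124, 120, 113, 115, 130, 151, 164, 167, 167, 169, 169, 168, 166, 166, 167, 168, 167, 167, 165, 165, 165, 165]
needed to bar (tool mm) [ -1.3   1.8 132. ]
```

The bar is exactly where predicted (column 263). I descend and grip it.

Emit:
drive_tool --motion '[[[-1, 2, 40], [0, 0, 0.005]], [[0, 0, 40], [0, 0, 0]], [[0, 0, 35], [0, 0, 0]], [[0, 0, 17], [0, 0, 0]], [[0, 0, 0], [0, 0, 0]]]'

```text
time_s: 17.9
position: [0.6082, -0.0156, 0.069]
tcp_rot: [[0.969, 0.247, -0.006], [0.247, -0.969, 0.001], [-0.005, -0.003, -1.0]]
force: [0.0, 0.5, 0.2]
opening: 1.0
grasp_force: 0.0
```

Emit:
drive_tool --motion '[[[0, 0, 0], [0, 0, 0]], [[0, 0, 0], [0, 0, 0]], [[0, 0, 0], [0, 0, 0]], [[0, 0, 0], [0, 0, 0]], [[0, 0, 0], [0, 0, 0]]]' --gripper 0

```text
time_s: 18.4
position: [0.6109, -0.0169, 0.0724]
tcp_rot: [[0.969, 0.245, 0.001], [0.245, -0.969, -0.0], [0.001, 0.001, -1.0]]
force: [-0.7, -0.8, -0.5]
opening: 0.63
grasp_force: 0.0
```

Emit:
drive_tool --motion '[[[0, 0, 0], [0, 0, 0]], [[0, 0, 0], [0, 0, 0]], [[0, 0, 0], [0, 0, 0]], [[0, 0, 0], [0, 0, 0]], [[0, 0, 0], [0, 0, 0]]]'

```text
time_s: 18.9
position: [0.6105, -0.0168, 0.0715]
tcp_rot: [[0.969, 0.245, -0.0], [0.245, -0.969, 0.0], [-0.0, -0.0, -1.0]]
force: [-0.2, 0.3, 0.8]
opening: 0.172
grasp_force: 0.0
```

Emit:
drive_tool --motion '[[[0, 0, 0], [0, 0, 0]], [[0, 0, 0], [0, 0, 0]], [[0, 0, 0], [0, 0, 0]], [[0, 0, 0], [0, 0, 0]], [[0, 0, 0], [0, 0, 0]]]'

```text
time_s: 19.4
position: [0.6103, -0.0163, 0.0714]
tcp_rot: [[0.969, 0.245, -0.0], [0.245, -0.969, 0.001], [-0.0, -0.001, -1.0]]
force: [0.2, 4.2, 0.0]
opening: 0.127
grasp_force: 30.0
```

```bash
python3 - <<'E'
from h import *
s=read_state();p,R=s["position"],s["tcp_rot"];print(s["time_s"],p,yawof(s),s["force"],s["opening"],s["grasp_force"])
print("pull dir 106.7 in tool",R.T@np.array([.247,-.969,0])*106.7)
o=np.array([569.6,140.2]);print("tcp along track",(p[:2]*1000-o)@[-.247,.969])
E
```

```text
19.4 [ 0.61032011 -0.01629837  0.0714434 ] 14.20747219240665 [0.17536953 4.2151062  0.00908282] 0.1271581988138468 29.966800103301523
pull dir 106.7 in tool [ 1.72825428e-01  1.06698240e+02 -6.51413590e-02]
tcp along track -161.70479067573407
```

Emit:
drive_tool --motion '[[[0, 2, 0], [0, 0, 0]], [[0, 4, 0], [0, 0, 0]], [[0, 6, 0], [0, 0, 0]], [[0, 7, 0], [0, 0, 0]], [[0, 7, 0], [0, 0, 0]]]'

```text
time_s: 19.9
position: [0.617, -0.0408, 0.0714]
tcp_rot: [[0.97, 0.245, 0.0], [0.245, -0.97, 0.002], [0.001, -0.002, -1.0]]
force: [0.5, 7.5, 0.4]
opening: 0.126
grasp_force: 30.0
```

Emit:
drive_tool --motion '[[[0, 8, 0], [0, 0, 0]], [[0, 8, 0], [0, 0, 0]], [[0, 8, 0], [0, 0, 0]], [[0, 8, 0], [0, 0, 0]], [[0, 8, 0], [0, 0, 0]]]'

```text
time_s: 20.4
position: [0.627, -0.0781, 0.0714]
tcp_rot: [[0.97, 0.244, 0.0], [0.244, -0.97, 0.005], [0.002, -0.004, -1.0]]
force: [2.4, 12.4, 0.4]
opening: 0.129
grasp_force: 30.0
```

Emit:
drive_tool --motion '[[[0, 8, 0], [0, 0, 0]], [[0, 8, 0], [0, 0, 0]], [[0, 6, 0], [0, 0, 0]], [[0, 4, 0], [0, 0, 0]], [[0, 2, 0], [0, 0, 0]]]'

```text
time_s: 20.9
position: [0.6341, -0.1044, 0.0714]
tcp_rot: [[0.97, 0.244, 0.001], [0.244, -0.97, 0.006], [0.002, -0.006, -1.0]]
force: [3.6, 14.2, 1.2]
opening: 0.129
grasp_force: 30.0
```

Emit:
drive_tool --motion '[[[0, 0, 0], [0, 0, 0]], [[0, 0, 0], [0, 0, 0]], [[0, 0, 0], [0, 0, 0]]]'

```text
time_s: 21.2
position: [0.634, -0.1042, 0.0714]
tcp_rot: [[0.97, 0.244, 0.001], [0.244, -0.97, 0.006], [0.002, -0.005, -1.0]]
force: [3.8, 12.9, 0.8]
opening: 0.125
grasp_force: 30.0
```

```bash
python3 - <<'E'
from h import *
import pickle
s=read_state();p,R=s["position"],s["tcp_rot"];print(s["time_s"],p,yawof(s),s["force"],s["opening"],s["grasp_force"])
o=np.array([569.6,140.2]);print("tcp along track",(p[:2]*1000-o)@[-.247,.969],"across",(p[:2]*1000-o)@[-.969,-.247])
for n in("wrist","top","scene"):cv2.imwrite(f"pics/{n}9.png",capture(n)[:,:,::-1])
pickle.dump(s,open("s9.pkl","wb"))
t=(633.5*-.247+156.5*.969);i=664.4*-.247+54.4*.969;print(i-t)
for n in("wrist","top","scene"):
    print(n,"idx px",pt2pix(n,[[.6644,.0544,.026]],s if n=="wrist" else None),"ptr tip",pt2pix(n,[[.6335+.247*.096,.1565-.969*.096,.026]],s if n=="wrist" else None))
E
```

```text
21.2 [ 0.63402764 -0.10416042  0.07142266] 14.123093675923645 [ 3.81681876 12.91789777  0.78341603] 0.1245258294343671 29.969086872624757
tcp along track -252.69887769033005 across -2.073357351250029
-106.56719999999997
wrist idx px [[ 29.74161354 112.62101955]] ptr tip [[ 16.24424426 120.80044903]]
top idx px [[233.8260224  158.05048648]] ptr tip [[231.04288468 160.35676959]]
scene idx px [[293.02123553 212.66811318]] ptr tip [[293.13365748 210.15412666]]
```

Emit:
drive_tool --motion '[[[0, 3, 0], [0, 0, 0]], [[0, 4, 0], [0, 0, 0]], [[0, 4, 0], [0, 0, 0]], [[0, 2, 0], [0, 0, 0]], [[0, 0, 0], [0, 0, 0]]]'

```text
time_s: 21.85
position: [0.6373, -0.1164, 0.0714]
tcp_rot: [[0.97, 0.244, 0.001], [0.244, -0.97, 0.007], [0.002, -0.006, -1.0]]
force: [3.4, 14.5, 1.0]
opening: 0.126
grasp_force: 30.0
```

Emit:
drive_tool --motion '[[[0, 0, 0], [0, 0, 0]], [[0, 0, 0], [0, 0, 0]]]'

```text
time_s: 22.05
position: [0.6373, -0.1162, 0.0714]
tcp_rot: [[0.97, 0.244, 0.001], [0.244, -0.97, 0.007], [0.002, -0.006, -1.0]]
force: [3.7, 14.8, 0.6]
opening: 0.122
grasp_force: 30.0
```

```bash
python3 - <<'E'
from h import *
import pickle
s=read_state();p,R=s["position"],s["tcp_rot"];print(s["time_s"],p,yawof(s),s["force"])
o=np.array([569.6,140.2]);print("tcp along track",(p[:2]*1000-o)@[-.247,.969])
for n in("wrist","top","scene"):cv2.imwrite(f"pics/{n}10.png",capture(n)[:,:,::-1])
pickle.dump(s,open("s10.pkl","wb"))
# rectify wrist/scene/top to a plane z=.026 patch in track axes about the index: print grey
i=np.array([.6644,.0544,.026]);x=np.array([-.247,.969,0]);y=np.array([-.969,-.247,0])
A=np.arange(-20,20.1,2);Bv=np.arange(-16,25,2)
for n in("wrist","scene"):
    im=cv2.imread(f"pics/{n}10.png");g=cv2.cvtColor(im,cv2.COLOR_BGR2HSV)[:,:,1]
    P=[i+x*a/1000+y*b/1000 for b in Bv for a in A];q=pt2pix(n,P,s if n=="wrist" else None).astype(np.float32).reshape(len(Bv),len(A),2)
    v=cv2.remap(g,q,None,1);print(n,"saturation; rows track +y from tongue, cols track x",A[0],"..",A[-1])
    for b,r in zip(Bv,v):print(int(b),r.tolist())
E
```

```text
22.05 [ 0.63728782 -0.11615001  0.07143639] 14.115482105223915 [ 3.66298814 14.76476455  0.56551386]
tcp along track -265.1220476075955
wrist saturation; rows track +y from tongue, cols track x -20.0 .. 20.0
-16 [127, 130, 130, 128, 129, 130, 95, 12, 9, 8, 9, 9, 9, 34, 0, 0, 0, 0, 0, 0, 0]
-14 [130, 130, 128, 130, 130, 129, 84, 15, 8, 9, 8, 8, 9, 37, 0, 0, 0, 0, 0, 0, 0]
-12 [130, 129, 128, 128, 129, 128, 92, 15, 8, 9, 8, 8, 9, 40, 17, 0, 0, 0, 0, 0, 0]
-10 [128, 130, 128, 129, 130, 128, 89, 13, 8, 8, 8, 8, 9, 38, 76, 0, 0, 0, 0, 0, 0]
-8 [132, 129, 128, 129, 128, 130, 88, 12, 8, 8, 9, 8, 9, 42, 127, 0, 0, 0, 0, 0, 0]
-6 [130, 130, 128, 128, 130, 127, 85, 12, 7, 8, 9, 9, 8, 44, 124, 0, 0, 0, 0, 0, 0]
-4 [130, 131, 129, 129, 129, 129, 89, 13, 9, 8, 8, 8, 9, 41, 128, 0, 0, 0, 0, 0, 0]
-2 [131, 129, 129, 128, 129, 130, 80, 13, 9, 9, 9, 8, 9, 44, 127, 0, 0, 0, 0, 0, 0]
0 [129, 129, 129, 129, 131, 130, 126, 97, 71, 72, 72, 78, 70, 85, 127, 56, 0, 0, 0, 0, 0]
2 [132, 132, 131, 129, 129, 129, 130, 130, 129, 130, 129, 129, 129, 128, 130, 122, 0, 0, 0, 0, 0]
4 [131, 131, 128, 127, 127, 128, 1
[... 2324 characters left out ...]
19, 116, 110, 100, 81, 60, 42, 40, 41, 50, 66, 87, 103, 119, 127, 124, 125, 127]
12 [99, 95, 94, 95, 88, 79, 73, 62, 43, 35, 32, 30, 38, 51, 64, 79, 93, 100, 103, 105, 101]
14 [60, 60, 55, 56, 54, 45, 44, 38, 30, 29, 26, 26, 28, 30, 40, 51, 62, 62, 65, 67, 68]
16 [25, 30, 31, 29, 21, 24, 26, 22, 24, 25, 23, 24, 25, 26, 25, 23, 32, 35, 33, 30, 33]
18 [21, 20, 19, 22, 19, 18, 17, 20, 22, 24, 24, 24, 24, 23, 22, 21, 19, 16, 20, 20, 14]
20 [23, 24, 23, 23, 23, 22, 21, 21, 23, 24, 24, 24, 24, 24, 22, 22, 21, 20, 20, 20, 20]
22 [26, 25, 25, 25, 25, 25, 24, 24, 25, 24, 24, 24, 25, 25, 25, 25, 24, 24, 24, 24, 25]
24 [26, 26, 26, 25, 26, 26, 26, 25, 25, 25, 25, 25, 26, 26, 27, 27, 27, 27, 27, 27, 27]
```

The pointer's and tongue's upper edges are both visible in the rectified patch. I take finer grey profiles across each.

```bash
cat > prof.py <<'E'
from h import *
import pickle,sys
k=sys.argv[1];s=pickle.load(open(f"s{k}.pkl","rb"))
i=np.array([.6644,.0544,.026]);x=np.array([-.247,.969,0]);y=np.array([-.969,-.247,0]);A=np.arange(-12,10.1,.5)
g=cv2.imread(f"pics/wrist{k}.png")
print(A.tolist())
for n,bs in(("tongue",(-12,-3)),("pointer",(7,15))):
    P=[i+x*a/1000+y*b/1000 for b in np.linspace(*bs,12) for a in A]
    q=pt2pix("wrist",P,s).astype(np.float32).reshape(12,-1,2)
    v=cv2.remap(g,q,None,1).mean(0);print(n,"blue",v[:,0].round().astype(int).tolist())
E
python3 prof.py 10
```

```text
[-12.0, -11.5, -11.0, -10.5, -10.0, -9.5, -9.0, -8.5, -8.0, -7.5, -7.0, -6.5, -6.0, -5.5, -5.0, -4.5, -4.0, -3.5, -3.0, -2.5, -2.0, -1.5, -1.0, -0.5, 0.0, 0.5, 1.0, 1.5, 2.0, 2.5, 3.0, 3.5, 4.0, 4.5, 5.0, 5.5, 6.0, 6.5, 7.0, 7.5, 8.0, 8.5, 9.0, 9.5, 10.0]
tongue blue [111, 111, 111, 111, 110, 107, 100, 90, 80, 75, 82, 105, 141, 176, 202, 214, 219, 220, 220, 220, 220, 219, 220, 221, 221, 222, 221, 220, 220, 219, 219, 218, 218, 217, 214, 206, 189, 165, 141, 121, 93, 58, 28, 4, 0]
pointer blue [106, 106, 106, 106, 105, 105, 105, 105, 105, 105, 106, 105, 105, 105, 103, 100, 93, 84, 76, 71, 69, 68, 71, 81, 106, 139, 174, 199, 213, 218, 219, 219, 219, 219, 218, 215, 206, 188, 163, 137, 118, 111, 108, 107, 107]
```

The tongue's top spans -6.1 to 6.5 (centre 0.2 mm) and the pointer's 0.6 to 7.0 (centre 3.8 mm), so 3.6 mm are left to pull.

Emit:
drive_tool --motion '[[[0, 1.5, 0], [0, 0, 0]], [[0, 1.5, 0], [0, 0, 0]], [[0, 0.8, 0], [0, 0, 0]], [[0, 0, 0], [0, 0, 0]], [[0, 0, 0], [0, 0, 0]]]'

```text
time_s: 22.7
position: [0.6382, -0.1196, 0.0714]
tcp_rot: [[0.97, 0.244, 0.001], [0.244, -0.97, 0.007], [0.002, -0.006, -1.0]]
force: [3.2, 14.9, 2.1]
opening: 0.125
grasp_force: 30.0
```

Emit:
drive_tool --motion '[[[0, 0, 0], [0, 0, 0]], [[0, 0, 0], [0, 0, 0]], [[0, 0, 0], [0, 0, 0]]]'

```text
time_s: 23.0
position: [0.6382, -0.1196, 0.0715]
tcp_rot: [[0.97, 0.244, 0.001], [0.244, -0.97, 0.007], [0.003, -0.006, -1.0]]
force: [3.7, 14.8, 1.5]
opening: 0.126
grasp_force: 30.0
```

```bash
python3 - <<'E'
from h import *
import pickle
s=read_state();p=s["position"];print(s["time_s"],p,s["force"],s["opening"],s["grasp_force"])
cv2.imwrite("pics/wrist11.png",capture("wrist")[:,:,::-1]);cv2.imwrite("pics/top11.png",capture("top")[:,:,::-1]);pickle.dump(s,open("s11.pkl","wb"))
E
python3 prof.py 11
python3 - <<'E'
from h import *
import pickle
# column check: expected top corners after a 106.6 mm shift, bright-label check in top view (may be hidden by the arm)
im=cv2.imread("pics/top11.png");d=np.array([.247,-.969])*.1066
s=pickle.load(open("s11.pkl","rb"));w=cv2.imread("pics/wrist11.png")
c=np.r_[np.array([.5645,.135])+d,.118]
print("label px top",pt2pix("top",[c]),"wrist",pt2pix("wrist",[c],s))
u,v=pt2pix("top",[c])[0].astype(int)
try: label("top",im,(u-12,v-10,u+12,v+10),.118)
except Exception as e: print("hidden")
E
```

```text
23.0 [ 0.6382323  -0.11959232  0.07147341] [ 3.72593697 14.77822312  1.45262792] 0.12568602533309495 29.968100301121012
[-12.0, -11.5, -11.0, -10.5, -10.0, -9.5, -9.0, -8.5, -8.0, -7.5, -7.0, -6.5, -6.0, -5.5, -5.0, -4.5, -4.0, -3.5, -3.0, -2.5, -2.0, -1.5, -1.0, -0.5, 0.0, 0.5, 1.0, 1.5, 2.0, 2.5, 3.0, 3.5, 4.0, 4.5, 5.0, 5.5, 6.0, 6.5, 7.0, 7.5, 8.0, 8.5, 9.0, 9.5, 10.0]
tongue blue [111, 112, 111, 110, 110, 106, 99, 89, 79, 75, 82, 103, 137, 172, 199, 212, 218, 219, 219, 219, 219, 218, 219, 220, 221, 222, 221, 220, 220, 219, 219, 218, 215, 179, 118, 58, 10, 0, 0, 0, 0, 0, 0, 0, 0]
pointer blue [106, 106, 106, 106, 105, 106, 105, 103, 99, 92, 83, 75, 70, 68, 68, 71, 83, 109, 143, 177, 201, 214, 218, 219, 219, 219, 219, 218, 214, 204, 185, 159, 134, 117, 109, 107, 107, 107, 106, 106, 93, 64, 34, 8, 0]
label px top [[240.44093769 178.1388659 ]] wrist [[-73.43703378 299.40108641]]
label ((591.658203125, 47.677242279052734), (0.0, 0.0), 0.0)
```

Pointer and tongue are now aligned within about 0.1 mm. One last check of the column in the scene view before handing in.

```bash
python3 - <<'E'
from h import *
im=capture("scene")[:,:,::-1].copy();cv2.imwrite("pics/scene11.png",im)
d=np.array([.247,-.969])*.1066;c=np.r_[np.array([.5645,.135])+d,.118]
u,v=pt2pix("scene",[c])[0];print(u,v)
u,v=int(u),int(v)
label("scene",im,(u-14,v-14,u+14,v+14),.118);print("expect",c)
g=cv2.cvtColor(im,cv2.COLOR_BGR2GRAY);print(g[v-16:v+22:2,u-26:u+27:2])
E
```

```text
272.91035663592106 184.50513793496168
label ((590.4298095703125, 42.42152786254883), (15.37811279296875, 7.309184551239014), 17.6732120513916)
expect [0.5908302 0.0317046 0.118    ]
[[ 47  46  44  48  47  46  43  35  33  70  95 129 130 129 126 125 124 126
  124 125 124 122  76  44  51  64  78]
 [ 49  48  48  48  47  46  43  34  64 124 126 127 126 125 125 125 125 124
  124 124 123 135  88  42  40  42  44]
 [ 48  47  47  47  46  45  44  37  70 113 124 124 122 124 124 124 124 125
  123 120 124 198 121  43  41  42  41]
 [ 49  48  48  48  47  45  45  50  89 110 104 114 122 123 125 123 123 122
  121 117 172 217 117  49  42  42  41]
 [ 48  47  47  48  47  48  53  58  87 112 113 104 109 121 136 129 124 121
  122 154 224 192  90  59  53  61  53]
 [ 50  50  51  52  54  56  53  74  64  51  74 105 112 130 147 147 142 131
  128 209 216 118  94  84  77  87  59]
 [ 58  61  60  56  56  49  73  95  41  27  28  51 127 153 164 152 147 147
  151 178 147  96  97  93 103  87  84]
 [ 49  51  49  54  62  91  92  59  24  28  23  44 134 212 232 218 176 148
  147 113  91  98  95 103 102  92  97]
 [ 89  90  91 
[... 529 characters left out ...]
 106 101 159 225 190]
 [ 12  11  11  14  11  11  11  10  14  20  23  15  35  36  17  48  85 111
   63  66 121 110  73 137 222 216 118]
 [ 13  11  12   9  12  14  12  10  17  25  19  32  60  43  25  90 115  67
   60 120 116  60 118 198 226 152  96]
 [ 11  13  13   9   9  14  10  14  25  61  59  83  59  37  73 123  77  54
   96 125  64  51  72 161 207 103  87]
 [  9  11  10  10  14   9  11  20  42  79  96  91  67  76 127  82  55  93
  130  76  53  48  69 186 155  90 119]
 [ 17  10  10  13   7  12  14  35  44  58  75  90  98 122  92  53  91 131
   82  54  48  49 151 183  87  98 152]
 [ 62  43  20  13   9  14  28  40  36  44  39  61  84  98  53  74 125  94
   49  52  42 105 198 108  82 138 153]]
```

```bash
python3 -c "
from rig import *
print(hand_in())"
```

```text
the job is handed in; nothing more can be done
None
```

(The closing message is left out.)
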